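# Put the drilling and marking-out tools back in their fitted trays

## Task

Put the four tools on the bench away, each in the felt-lined wooden tray made to its shape: the drill chuck standing jaws up in the round tray, the V-block groove up in the oblong tray, the engineer's square lying flat in the L-shaped tray, and the tap wrench in the long narrow tray. Every tool must rest fully down on the felt inside the wooden lip; set each one down gently, never dropping it. Do not knock over or push away the little oil bottle and the paste tin that stand among them.

Things in the scene. Friction and masses are not known exactly. Their poses are not given: they have to be found in the camera images.
- chuck: keyed drill chuck, round, standing on its flat back, jaws up, 77 mm tall, 0.55 kg. Steel foot 43 mm in diameter up to 29 mm, then a dark toothed sleeve 50 mm in diameter from 29 to 52 mm (grip here), then a cone up to the three jaws. Origin: centre of the underside, z up; yaw does not matter. Goes in the round tray.
- vblock: steel V-block 60 (x) x 40 (y) x 40 mm tall, 0.5 kg, a V groove 28 mm wide and 14 mm deep along x in its top. Grip its flat long sides across y (40 mm). Origin: centre of the underside; x along the groove, z up. Goes groove up in the oblong tray, either way round.
- square: engineer's square lying flat, an L of 93 (x) x 60 (y) mm, 0.16 kg. Dark stock 18 (x) x 60 (y) x 16 mm tall centred on x = -37.5 mm, y = 0: grip it across x (18 mm). Bright blade 2.5 mm thick, 18 mm wide, 8 mm up, from the stock to x = +46.5 mm, centred on y = +21 mm. Origin: centre of the 93 x 60 rectangle, level with the underside, z up. Goes in the L-shaped tray.
- wrench: bar tap wrench lying flat, 120 mm long (x), 0.2 kg: dark hub 40 (x) x 24 (y) x 20 mm tall in the middle (grip it across y, 24 mm), a round steel handle 10 to 14 mm thick from either end, its axis 10 mm up. Origin: centre of the hub's underside; x along the handles, z up. Goes in the long tray, either way round.
- round_tray: round tray for the drill chuck, 74 mm across outside, 60 mm inside. Fixed. Wooden lip 7 mm thick, top 9 mm above the bench; grey felt floor at 3 mm. Origin: at bench level, under the centre of the circle.
- block_tray: oblong tray for the V-block, inside 76 (x) x 56 (y) mm, outside 90 x 70 mm. Fixed. Wooden lip 7 mm thick, top 9 mm above the bench; grey felt floor at 3 mm. Origin: at bench level, under the centre; x along the longer side.
- L_tray: L-shaped tray for the engineer's square, 123 (x) x 90 (y) mm outside. Fixed. Wooden lip 7 mm thick, top 9 mm above the bench; grey felt floor at 3 mm. Origin: at bench level, under the centre of that rectangle. Legs 34 mm wide inside: the stock's along y centred on x = -37.5 mm, the blade's to +x centred on y = +21 mm. Square centred when origins and axes coincide (same yaw).
- long_tray: long narrow tray for the tap wrench, inside 136 (x) x 40 (y) mm, outside 150 x 54 mm. Fixed. Wooden lip 7 mm thick, top 9 mm above the bench; grey felt floor at 3 mm. Origin: at bench level, under the centre; x along the longer side.
- oiler: small white plastic oil bottle with a thin spout, 32 mm in diameter, 68 mm tall, standing among the tools; leave it alone. Origin: centre of the underside.
- tin: small round tin of cutting paste with a bright lid, 40 mm in diameter, 27 mm tall; leave it alone. Origin: centre of the underside.
There are look-alikes about, which are no part of the job. What is shaped like the square but turquoise or yellow is not meant.

How it is judged:
By the outcome, as a careful person would: the job done as asked, in the order asked, and still so for the second after the job is handed in, with the robot touching nothing.
It also fails if it takes over 115 s, if anything falls off the work surface, if the arm or the gripper's body presses on something with over 40 N, if the wrist force passes 120 N, or if a joint passes its speed limit or range.

## Robot

A 6-joint arm with a two-finger parallel gripper is mounted at the origin on the work surface. World frame = base frame: x ahead of the robot, y to its left, z up, the work surface at z = 0. Lengths are in mm, angles in rad, forces in N, time in s.
With the tool pointing down it reaches from about 300 to 775 mm from the base axis. Payload 14.6 kg.
Tool frame: the origin (TCP) lies on the centre line of the jaws, within the pads' length; the fingertips stand 22 mm ahead of it and the grasp point (between the pads) lies 3 mm ahead of it (manip.tcp_to_tips is the distance from the TCP to the fingertips, in mm); z points along the fingers, y is the direction in which the jaws open and shut (so a half turn about z gives the same grasp; the last joint's range is limited). The gripper opens to 94 mm and grips with 3 to 60 N. Pads are 16 mm wide; open, the fingers measure 119 mm over their backs; the gripper's body (75 mm by 177 mm) begins 78 mm behind the grasp point.
Start: joints at [-1.206, 0.3, 1.521, -0, 1.321, -0.067], TCP at [230.171, -499.511, 227.446] pointing down, gripper open.
Joint ranges: [-3.03, 3.03], [-0.79, 2.21], [0.23, 2.52], [-1.04, 4.18], [0, 3.07], [-2.55, 2.55]. Speed limits (rad/s): [2.22, 2.22, 2.57, 3.14, 3.14, 3.14].

## Interface

Orientations are given as [roll, pitch, yaw] about the fixed x, y, z axes, in that order (R = Rz(yaw) Ry(pitch) Rx(roll)).
In Python, from cell import manip, vision, workorder gives the robot as it stands.
- The arm moves only by the tool carry_out, never from a script. Its argument "deltas" is a list of rows, each a list of 3 entries, a list of its own where there are three numbers: the shift along the tool's x, y, z in cm, then the turn about the tool's z in degrees, then the opening, from 0 (shut) to 1 (fully open). A call has 1 to 20 rows; each row shifts and turns the commanded pose from where the row before left it, along the tool's axes as they then stand; what a row does not reach is not made up. A row lasts 1/12 s, in which the tool goes at most 41.7 mm and 7.16 degrees, less where a joint would pass 70% of its speed; a pose out of reach is approached as far as the arm can. A call with a gripper value outside its range is refused whole. The fingers move at their own pace and stop on an object; "grip_force" is the grip in N (left out, the last holds). Time passes only in rows, so rows that do not move let the fingers close. It gives the time, the measured TCP pose, the force and the opening at its end, in the units of the state.
- manip.read_state(): the state, without advancing time (a new reading comes with each control period).
- vision.camera(name): name is "scene" or "top" or "wrist"; returns (picture, depth): 400x640x3 uint8, red, green, blue; 400x640 float32, mm along the optical axis (not along the pixel's ray), 0 where there is no reading.
- vision.calibration(name): a dict with "mtx" (3x3 intrinsics, pixels), "distortion" ([k1, k2, p1, p2, k3] as OpenCV has them; the pictures are not rectified), "eye" and "orientation" of the camera in the world. Camera axes: x right, y down, z forward; pixel columns grow to the right and rows downward; lengths in mm; the calibration is good to about 2 mm. A picture is of the moment at which its call begins: read the wrist's pose just before it. calibration takes no time and is no camera call; for the wrist camera it gives the pose at the moment of the call.
- workorder.sign_off(): hands the job in, once; it reports no verdict.
The state is a dict: "clock": time; "joints": joint angles; "qd": joint speeds; "effort": joint torques, N m; "eef_pos": TCP position; "eef_rot": TCP orientation; "wrist_force": force on the tool from outside, world axes, zero at the start; "moment": the same for the moment, N m; "finger_gap": finger opening in mm.
Only numpy, scipy, OpenCV 4.12 (cv2) and the standard library are available. Lean on these libraries where they do the work, as an engineer would, in place of code of your own. Each camera call takes 0.05 s, during which the arm holds its last target.

## Working session

There is one attempt and no reset: what is moved stays moved. The work goes in short steps, Python scripts to look and compute and a tool call to move; the robot and the scene stay as the last step left them, time stands still between calls to the robot, and variables do not carry over. Pictures are saved under pics/ and viewed, and the job is handed in when it is done.

Besides the shell and the picture viewer there is one more tool, called after "Emit:" as name(argument=value, ...) on one line, values as JSON. carry_out: Moves the arm, as the interface text tells. Its arguments: {"type":"object","properties":{"deltas":{"type":"array","items":{"type":"array"}},"grip_force":{"type":"number"}},"required":["deltas"]}

```bash
ls; mkdir -p pics; python3 - <<'E'
from cell import manip, vision, workorder
import cv2
print(manip.read_state())
for n in ("scene","top"):
    p,d=vision.camera(n); cv2.imwrite(f"pics/{n}0.png",p[:,:,::-1])
    c=vision.calibration(n); print(n,c)
E
```

```text
pics
{'clock': 0.0, 'joints': array([-1.20561282e+00,  3.00431405e-01,  1.52159249e+00,  2.65117996e-05,
        1.32066933e+00, -6.66285909e-02]), 'qd': array([-0.00053739, -0.00020167, -0.00175434, -0.00127864,  0.00186323,
        0.00041957]), 'effort': array([ 6.57914079e-04, -5.31807339e+01, -3.52734125e+01,  7.08531705e-02,
        2.44307349e-02, -1.10035855e-04]), 'eef_pos': array([ 230.0894379 , -499.30051029,  226.90325553]), 'eef_rot': array([-3.14049623e+00, -9.88979641e-05,  4.31805464e-01]), 'wrist_force': array([ 0.54418731, -0.5164013 , -0.10623304]), 'moment': array([-0.00288069,  0.02784065, -0.00371836]), 'finger_gap': 93.95625575115055}
scene {'mtx': array([[367.23363462,   0.        , 315.58255408],
       [  0.        , 367.23363462, 197.39484458],
       [  0.        ,   0.        ,   1.        ]]), 'distortion': array([-0.07275238,  0.        ,  0.        ,  0.        ,  0.        ]), 'eye': array([902.45964762, 238.23014183, 602.39441448]), 'orientation': array([-2.43772107, -0.00420454,  2.06541374])}
top {'mtx': array([[389.91733707,   0.        , 319.89692991],
       [  0.        , 389.91733707, 200.29077686],
       [  0.        ,   0.        ,   1.        ]]), 'distortion': array([-0.06188711,  0.        ,  0.        ,  0.        ,  0.        ]), 'eye': array([352.23042456,  48.38459759, 858.6405996 ]), 'orientation': array([-2.96892495, -0.01231545, -1.56586246])}
```

View pics/top0.png

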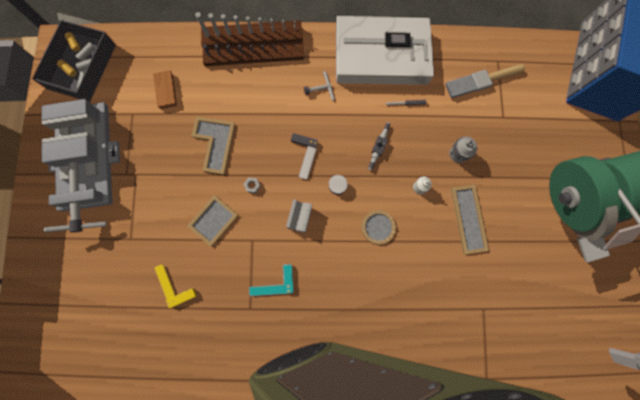

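View pics/scene0.png

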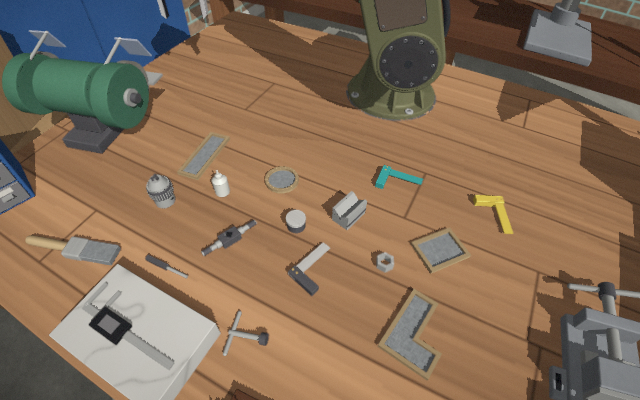

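Candidates in the top view:
- **Chuck:** (463,150). The nut at (252,185) is not it.
- **V-block:** (299,217).
- **Square:** dark stock with a bright blade at (305,155). The turquoise (275,282) and yellow (173,287) ones are look-alikes.
- **Wrench:** (380,147). The T-handle key at (320,90) is not it.
- **Trays:** L (217,145), block (214,221), round (379,228), long (470,220).

I'll check a close crop next.

```bash
cat > h.py <<'E'
import numpy as np, cv2
from scipy.spatial.transform import Rotation as R
from cell import manip, vision
def rot(c): return R.from_euler('xyz',c['orientation']).as_matrix()
def ray(c,px,z):
    px=np.asarray(px,float).reshape(-1,1,2)
    u=cv2.undistortPoints(px,c['mtx'],c['distortion']).reshape(-1,2)
    d=np.c_[u,np.ones(len(u))]@rot(c).T
    e=c['eye']; t=(z-e[2])/d[:,2]
    return (e+d*t[:,None])[:,:2]
def proj(c,P):
    P=np.asarray(P,float).reshape(-1,3); M=rot(c).T
    rv,_=cv2.Rodrigues(M); return cv2.projectPoints(P,rv,-M@c['eye'],c['mtx'],c['distortion'])[0].reshape(-1,2)
def cloud(c,d):
    v,u=np.mgrid[:d.shape[0],:d.shape[1]]
    n=cv2.undistortPoints(np.stack([u,v],-1).reshape(-1,1,2).astype(float),c['mtx'],c['distortion']).reshape(-1,2)
    X=np.c_[n,np.ones(len(n))]*d.reshape(-1,1)
    X=(X@rot(c).T+c['eye']).reshape(*d.shape,3); X[d<=0]=np.nan
    return X
E
python3 - <<'E'
from h import *
p,d=vision.camera("top"); c=vision.calibration("top")
np.savez("top.npz",p=p,d=d)
im=cv2.resize(p[110:260,180:500],None,fx=2.5,fy=2.5,interpolation=cv2.INTER_CUBIC)
cv2.imwrite("pics/topcrop.png",im[:,:,::-1])
X=cloud(c,d)
for n,q in dict(bench=(340,260),chuck=(463,146),vb=(299,210),sq=(303,140),wr=(380,147),oil=(424,184),tin=(338,184)).items(): print(n,X[q[1],q[0]].round(1))
Z=X[...,2]
cv2.imwrite("pics/z.png",cv2.resize(np.clip(np.nan_to_num(Z[110:260,180:500])*3+20,0,255).astype(np.uint8),None,fx=2.5,fy=2.5,interpolation=cv2.INTER_NEAREST))
E
```

```text
bench [370.1  -6.   -0.7]
chuck [ 611.2 -267.6   65.3]
vb [475.2  83.6  30.7]
sq [637.   77.5  16.3]
wr [621.2 -95.8  19.6]
oil [ 529.3 -182.    54.3]
tin [ 5.335e+02 -4.000e-01  2.790e+01]
```

View pics/topcrop.png

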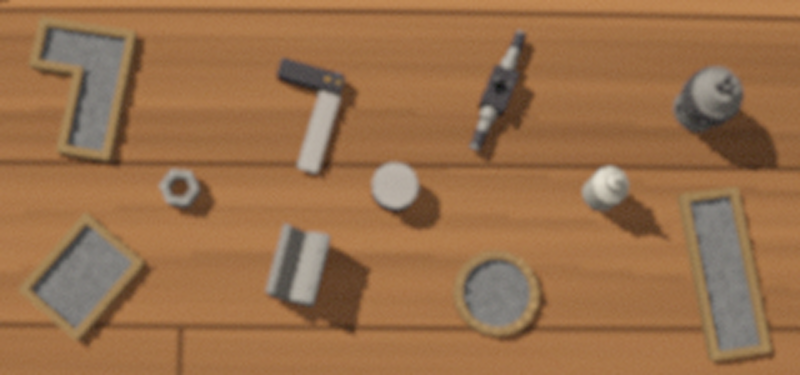

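View pics/z.png

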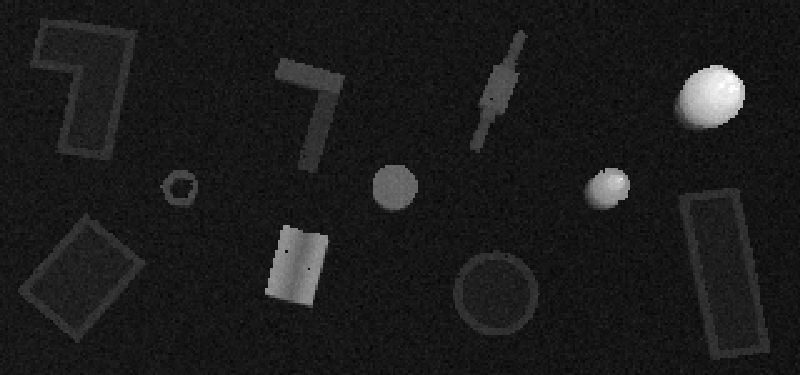

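The crop confirms the choice: the square has a dark stock at crop (310,75) and a grey blade running down to (312,165). The real wrench is at (500,90). Next I'll measure all poses from the depth cloud.

```bash
cat > meas.py <<'E'
from h import *
f=np.load("top.npz"); c=vision.calibration("top"); X=cloud(c,f['d']); Z=X[...,2]
def sel(box,zl,zh):
    x0,y0,x1,y1=box; S=X[y0:y1,x0:x1].reshape(-1,3); return S[(S[:,2]>zl)&(S[:,2]<zh)]
def rect(P):
    (cx,cy),(w,h),a=cv2.minAreaRect(P[:,:2].astype(np.float32))
    if w<h: w,h,a=h,w,a+90
    return np.round([cx,cy,w,h,a],1)
B=dict(L=(188,112,242,178),blk=(184,192,245,252),rnd=(355,204,402,250),lng=(445,180,495,260))
b=sel((180,110,500,260),-6,4); print("bench z",np.median(b[:,2]))
for k,v in B.items():
    P=sel(v,4.5,14); P=P[np.abs(P[:,2]-np.median(P[:,2]))<4]
    print(k,"lip rect",rect(P),"z",np.median(P[:,2]).round(1))
print("vb top",rect(sel((280,195,315,238),34,46)))
print("vb all",rect(sel((280,195,315,238),20,46)))
print("stock",rect(sel((285,128,322,182),12.5,20)))
bl=sel((285,145,322,182),5,12.4); print("blade",rect(bl)); print("square all",rect(sel((285,128,322,182),5,20)))
P=sel((364,118,396,176),5,26); print("wr all",rect(P)); P=sel((364,118,396,176),16.5,26); print("hub",rect(P))
for k,box,zl,zh in (("chuck top",(445,130,485,168),68,85),("chuck hi",(445,130,485,168),54,85),("oil",(408,172,440,200),50,75),("oilall",(408,172,440,200),15,75),("tin",(325,170,352,200),22,32),("sleeve",(445,130,485,168),40,54)):
    P=sel(box,zl,zh); (x,y),r=cv2.minEnclosingCircle(P[:,:2].astype(np.float32)); print(k,np.round([x,y,r],1),len(P),P[:,2].max().round(1))
E
python3 meas.py
```

```text
bench z 0.6627649596789524
L lip rect [627.4 279.3 148.1 119.9   2.5] z 7.8
blk lip rect [451.8 269.7 131.1 128.8  90.6] z 7.8
rnd lip rect [444.1 -95.2  91.4  74.8  91.7] z 8.7
lng lip rect [ 457.1 -283.6  157.1   81.2    6.2] z 8.3
vb top [462.9  84.8  59.9  40.1 166.3]
vb all [462.8  84.7  60.2  40.4 166.7]
stock [603.4  87.5  90.6  60.1 163.2]
blade [592.1  72.   82.2  26.3 164.2]
square all [602.2  86.9  93.4  60.6 164.2]
wr all [ 622.3 -104.3  120.6   46.   157.6]
hub [627.7 -94.6 116.   23.8 157.9]
chuck top [ 613.9 -278.4   14.6] 123 79.2
chuck hi [ 613.1 -278.8   25.2] 341 79.2
oil [ 533.4 -186.1    7.4] 36 69.8
oilall [ 533.  -186.2   16.4] 215 69.8
tin [533.5   1.   19.6] 253 31.9
sleeve [ 613.8 -278.5   25.7] 115 54.0
```

```bash
cat > m2.py <<'E'
from meas import *
Zs=cv2.GaussianBlur(np.nan_to_num(Z).astype(np.float32),(3,3),0)
def comp(box,zl,zh):
    x0,y0,x1,y1=box; m=((Zs[y0:y1,x0:x1]>zl)&(Zs[y0:y1,x0:x1]<zh)).astype(np.uint8)
    n,l,s,_=cv2.connectedComponentsWithStats(m); i=1+s[1:,4].argmax()
    return X[y0:y1,x0:x1][l==i], l==i
print("----")
for k,v in B.items():
    P,_=comp(v,5.6,14); print(k,rect(P),len(P))
    if k=="rnd":
        (x,y),r=cv2.minEnclosingCircle(P[:,:2].astype(np.float32)); print(x,y,r)
P,_=comp((285,128,322,182),5,20); print("sq",rect(P)); S=P[P[:,2]>12.5]; print("stock",rect(S),len(S))
P,_=comp((364,118,396,176),13,26); print("hub",rect(P))
P,_=comp((364,118,396,176),6,26); print("wr",rect(P))
E
python3 m2.py | sed -n '/----/,$p'
```

```text
----
L [629.  291.2 123.9  90.3 169.4] 655
blk [454.3 275.1  91.4  71.6 140.6] 512
rnd [442.4 -88.8  72.8  53.5 133.6] 328
442.6217956542969 -88.0937271118164 37.45643615722656
lng [ 462.2 -294.4  149.3   56.8    8.5] 613
sq [606.   88.4  97.7  63.8 162.6]
stock [603.4  87.5  90.6  60.1 163.2] 220
hub [626.2 -93.8 115.6  22.8 158.2]
wr [626.3 -94.7 120.7  26.  157.8]
```

```bash
cat > go.py <<'E'
from h import *
import sys
def delta(tx,ty,tz,tyaw_deg):
    s=manip.read_state(); p=s['eef_pos']; y=s['eef_rot'][2]
    d=np.array([tx,ty,tz])-p; M=R.from_euler('xyz',s['eef_rot']).as_matrix()
    t=-(tyaw_deg-np.degrees(y)); t=(t+180)%360-180
    print("clock",s['clock'].__round__(2),"pos",p.round(1),"yaw",np.degrees(y).round(1),"F",s['wrist_force'].round(1),"gap",round(s['finger_gap'],1))
    print("tool delta cm",(M.T@d/10).round(2),"turn deg",round(t,1), "j6",s['joints'][5].round(2))
    return
if __name__=="__main__": delta(*map(float,sys.argv[1:5]))
E
python3 - <<'E'
from m2 import *
from scipy.optimize import least_squares
P=sel(B['rnd'],6.5,12); P=P[np.abs(np.hypot(P[:,0]-443,P[:,1]+89)-33.5)<8]
r=least_squares(lambda q:np.hypot(P[:,0]-q[0],P[:,1]-q[1])-q[2],[443,-89,33.5],loss='soft_l1'); print("round",r.x.round(1))
E
python3 go.py 613.5 -278.5 140 24.7
```

```text
bench z 0.6627649596789524
L lip rect [627.4 279.3 148.1 119.9   2.5] z 7.8
blk lip rect [451.8 269.7 131.1 128.8  90.6] z 7.8
rnd lip rect [444.1 -95.2  91.4  74.8  91.7] z 8.7
lng lip rect [ 457.1 -283.6  157.1   81.2    6.2] z 8.3
vb top [462.9  84.8  59.9  40.1 166.3]
vb all [462.8  84.7  60.2  40.4 166.7]
stock [603.4  87.5  90.6  60.1 163.2]
blade [592.1  72.   82.2  26.3 164.2]
square all [602.2  86.9  93.4  60.6 164.2]
wr all [ 622.3 -104.3  120.6   46.   157.6]
hub [627.7 -94.6 116.   23.8 157.9]
chuck top [ 613.9 -278.4   14.6] 123 79.2
chuck hi [ 613.1 -278.8   25.2] 341 79.2
oil [ 533.4 -186.1    7.4] 36 69.8
oilall [ 533.  -186.2   16.4] 215 69.8
tin [533.5   1.   19.6] 253 31.9
sleeve [ 613.8 -278.5   25.7] 115 54.0
----
L [629.  291.2 123.9  90.3 169.4] 655
blk [454.3 275.1  91.4  71.6 140.6] 512
rnd [442.4 -88.8  72.8  53.5 133.6] 328
442.6217956542969 -88.0937271118164 37.45643615722656
lng [ 462.2 -294.4  149.3   56.8    8.5] 613
sq [606.   88.4  97.7  63.8 162.6]
stock [603.4  87.5  90.6  60.1 163.2] 220
hub [626.2 -93.8 115.6  22.8 158.2]
wr [626.3 -94.7 120.7  26.  157.8]
round [442.4 -88.7  33.8]
clock 0.15 pos [ 230.1 -499.4  227. ] yaw 24.7 F [0.9 0.1 0.8] gap 93.6
tool delta cm [44.06 -4.    8.71] turn deg 0.0 j6 -0.07
```

Emit:
carry_out(deltas=[[[1, -0.2, 0.2], 0, 1], [[2, -0.2, 0.4], 0, 1], [[2.4, -0.2, 0.4], 0, 1], [[2.5, -0.2, 0.5], 0, 1], [[2.5, -0.2, 0.5], 0, 1], [[2.5, -0.2, 0.5], 0, 1], [[2.5, -0.2, 0.5], 0, 1], [[2.5, -0.2, 0.5], 0, 1], [[2.5, -0.2, 0.5], 0, 1], [[2.5, -0.2, 0.5], 0, 1], [[2.5, -0.2, 0.5], 0, 1], [[2.5, -0.2, 0.5], 0, 1], [[2.5, -0.2, 0.5], 0, 1], [[2.5, -0.2, 0.5], 0, 1], [[2.5, -0.2, 0.5], 0, 1], [[2.5, -0.2, 0.5], 0, 1], [[2.5, -0.2, 0.5], 0, 1], [[2.2, -0.2, 0.3], 0, 1], [[1.5, -0.2, 0.3], 0, 1], [[0.9, -0.2, 0.2], 0, 1]], grip_force=25)

```text
clock: 1.82
eef_pos: [623.4, -272.8, 138.5]
eef_rot: [-3.141, 0.0, 0.433]
wrist_force: [-1.0, -0.6, 0.6]
finger_gap: 93.9
```

```bash
python3 go.py 613.5 -278.5 43 24.7; python3 - <<'E'
from h import *
p,d=vision.camera("wrist");c=vision.calibration("wrist"); cv2.imwrite("pics/w1.png",p[:,:,::-1]); X=cloud(c,d); P=X.reshape(-1,3)
m=(P[:,2]>30)&(P[:,2]<85)&(np.hypot(P[:,0]-613,P[:,1]+278)<60); P=P[m]; print(len(P))
(x,y),r=cv2.minEnclosingCircle(P[P[:,2]>60][:,:2].astype(np.float32)); print(x,y,r, P[:,2].max())
(x,y),r=cv2.minEnclosingCircle(P[(P[:,2]>44)&(P[:,2]<54)][:,:2].astype(np.float32)); print(x,y,r)
E
```

```text
clock 1.82 pos [ 623.4 -272.8  138.5] yaw 24.8 F [-1.  -0.6  0.6] gap 93.9
tool delta cm [-1.13  0.11  9.55] turn deg 0.1 j6 0.67
3849
614.9382934570312 -280.7984619140625 18.384159088134766 78.33863437141937
614.8754272460938 -280.92376708984375 25.31941795349121
```

View pics/w1.png

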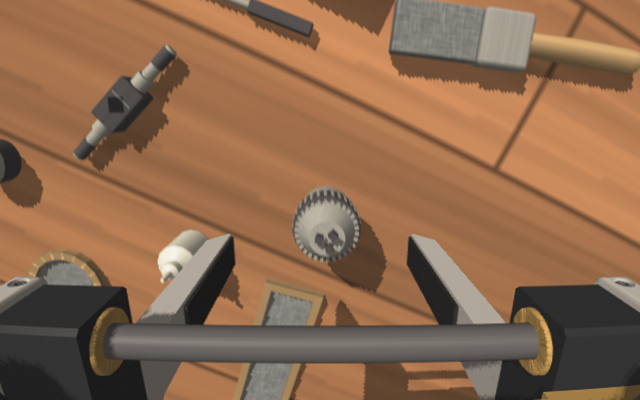

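The wrist view shows the chuck at (327,228), lying between the fingers about 11 mm behind the tool along x. I'll centre on it and go down.

Emit:
carry_out(deltas=[[[-0.4, 0.1, 0], 0, 1], [[-0.5, 0.1, 0], 0, 1], [[-0.2, 0.1, 0], 0, 1], [[0, 0, 0], 0, 1], [[0, 0, 0.5], 0, 1], [[0, 0, 1], 0, 1], [[0, 0, 1], 0, 1], [[0, 0, 1], 0, 1], [[0, 0, 1], 0, 1], [[0, 0, 1], 0, 1], [[0, 0, 1], 0, 1], [[0, 0, 1], 0, 1], [[0, 0, 1], 0, 1], [[0, 0, 0.6], 0, 1], [[0, 0, 0.4], 0, 1], [[0, 0, 0], 0, 1], [[0, 0, 0], 0, 1]])

```text
clock: 3.28
eef_pos: [613.5, -282.3, 44.6]
eef_rot: [3.141, -0.0, 0.432]
wrist_force: [0.1, -0.0, 1.2]
finger_gap: 93.9
```

```bash
python3 go.py 614.3 -280 43 24.7
```

```text
clock 3.28 pos [ 613.5 -282.3   44.6] yaw 24.7 F [ 0.1 -0.   1.2] gap 93.9
tool delta cm [ 0.16 -0.17  0.16] turn deg 0.0 j6 0.65
```

Emit:
carry_out(deltas=[[[0.1, -0.2, 0.1], 0, 1], [[0, 0, 0], 0, 0.7], [[0, 0, 0], 0, 0.6], [[0, 0, 0], 0, 0.5], [[0, 0, 0], 0, 0.4], [[0, 0, 0], 0, 0.3], [[0, 0, 0], 0, 0.3], [[0, 0, 0], 0, 0.3], [[0, 0, 0], 0, 0.3], [[0, 0, 0], 0, 0.3]], grip_force=30)

```text
clock: 4.12
eef_pos: [613.7, -280.3, 43.7]
eef_rot: [3.141, -0.0, 0.432]
wrist_force: [1.8, -3.0, 1.8]
finger_gap: 49.2
```

```bash
python3 go.py 614.3 -280 43 24.7
```

```text
clock 4.12 pos [ 613.7 -280.3   43.7] yaw 24.7 F [ 1.8 -3.   1.8] gap 49.2
tool delta cm [ 0.07 -0.    0.07] turn deg 0.0 j6 0.66
```

Emit:
carry_out(deltas=[[[0, 0, -0.3], 0, 0.3], [[0, 0, -0.6], 0, 0.3], [[0, 0, -1], 0, 0.3], [[0, 0, -1.2], 0, 0.3], [[0, 0, -1.5], 0, 0.3], [[0, 0, -1.5], 0, 0.3], [[0, 0, -1.4], 0, 0.3], [[0, 0, -1], 0, 0.3], [[0, 0, -0.5], 0, 0.3], [[0, 0, 0], 0, 0.3]])

```text
clock: 4.95
eef_pos: [613.8, -280.1, 135.0]
eef_rot: [3.14, -0.001, 0.432]
wrist_force: [0.8, -0.2, -5.6]
finger_gap: 49.4
```

```bash
python3 go.py 442.4 -88.7 132 24.7
```

```text
clock 4.95 pos [ 613.8 -280.1  135. ] yaw 24.7 F [ 0.8 -0.2 -5.6] gap 49.4
tool delta cm [ -7.56 -24.56   0.25] turn deg 0.0 j6 0.66
```

Emit:
carry_out(deltas=[[[-0.1, -0.5, 0], 0, 0.3], [[-0.3, -1, 0], 0, 0.3], [[-0.5, -1.5, 0], 0, 0.3], [[-0.6, -2, 0], 0, 0.3], [[-0.6, -2, 0], 0, 0.3], [[-0.6, -2, 0], 0, 0.3], [[-0.6, -2, 0], 0, 0.3], [[-0.6, -2, 0], 0, 0.3], [[-0.6, -2, 0], 0, 0.3], [[-0.6, -2, 0], 0, 0.3], [[-0.6, -2, 0], 0, 0.3], [[-0.6, -2, 0], 0, 0.3], [[-0.6, -1.5, 0], 0, 0.3], [[-0.3, -1, 0], 0, 0.3], [[-0.3, -0.7, 0], 0, 0.3], [[-0.1, -0.4, 0], 0, 0.3], [[0, 0, 0], 0, 0.3], [[0, 0, 0], 0, 0.3]])

```text
clock: 6.45
eef_pos: [441.8, -88.6, 133.5]
eef_rot: [3.141, -0.0, 0.432]
wrist_force: [0.1, -0.8, -4.4]
finger_gap: 49.4
```

```bash
python3 go.py 442.4 -88.7 49 24.7;  python3 - <<'E'
from h import *
p,d=vision.camera("wrist"); cv2.imwrite("pics/w2.png",p[:,:,::-1])
E
```

```text
clock 6.45 pos [441.8 -88.6 133.5] yaw 24.7 F [ 0.1 -0.8 -4.4] gap 49.4
tool delta cm [0.04 0.03 8.45] turn deg 0.0 j6 0.86
```

View pics/w2.png

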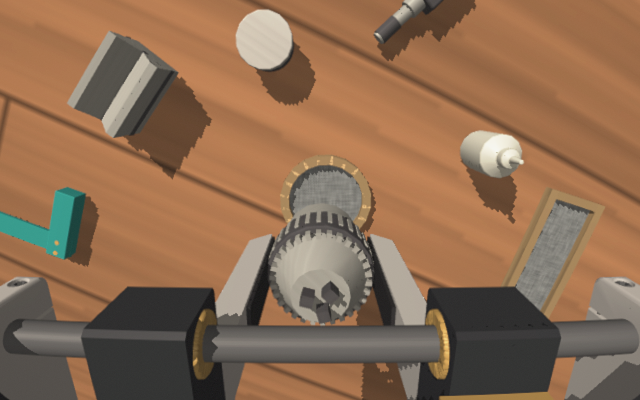

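The chuck is held upright at (322,270), with the round tray just below and ahead at (327,195). Now lowering it.

Emit:
carry_out(deltas=[[[0, 0, 0.5], 0, 0.3], [[0, 0, 1], 0, 0.3], [[0, 0, 1], 0, 0.3], [[0, 0, 1], 0, 0.3], [[0, 0, 1], 0, 0.3], [[0, 0, 1], 0, 0.3], [[0, 0, 1], 0, 0.3], [[0, 0, 0.8], 0, 0.3], [[0, 0, 0.5], 0, 0.3], [[0, 0, 0.3], 0, 0.3], [[0, 0, 0.1], 0, 0.3], [[0, 0, 0], 0, 0.3], [[0, 0, 0], 0, 0.3], [[0, 0, 0], 0, 0.3]])

```text
clock: 7.67
eef_pos: [441.7, -88.4, 51.9]
eef_rot: [3.141, -0.001, 0.432]
wrist_force: [0.8, 0.4, -5.2]
finger_gap: 49.3
```

Emit:
carry_out(deltas=[[[0, 0, 0.1], 0, 0.3], [[0, 0, 0.1], 0, 0.3], [[0, 0, 0.1], 0, 0.3], [[0, 0, 0.05], 0, 0.3], [[0, 0, 0], 0, 0.3], [[0, 0, 0], 0, 0.3]])

```text
clock: 8.17
eef_pos: [441.5, -88.3, 47.9]
eef_rot: [-3.142, 0.0, 0.432]
wrist_force: [-0.1, -0.1, -5.6]
finger_gap: 49.6
```

Emit:
carry_out(deltas=[[[0, 0, 0.05], 0, 0.3], [[0, 0, 0.05], 0, 0.3], [[0, 0, 0], 0, 0.3], [[0, 0, 0], 0, 0.3]])

```text
clock: 8.5
eef_pos: [441.5, -88.3, 46.9]
eef_rot: [-3.142, 0.0, 0.432]
wrist_force: [0.7, 0.7, -5.9]
finger_gap: 49.0
```

Emit:
carry_out(deltas=[[[0, 0, 0.05], 0, 0.3], [[0, 0, 0], 0, 0.3], [[0, 0, 0], 0, 0.3]])

```text
clock: 8.75
eef_pos: [441.6, -88.4, 46.7]
eef_rot: [3.141, -0.0, 0.432]
wrist_force: [-1.7, 0.7, -0.6]
finger_gap: 49.6
```

Touchdown: the weight is off the gripper. Releasing gently and backing up.

Emit:
carry_out(deltas=[[[0, 0, 0.02], 0, 0.3], [[0, 0, 0], 0, 0.54], [[0, 0, 0], 0, 0.6], [[0, 0, 0], 0, 0.7], [[0, 0, 0], 0, 0.8], [[0, 0, 0], 0, 0.8], [[0, 0, -0.5], 0, 0.8], [[0, 0, -1], 0, 0.8], [[0, 0, -1.5], 0, 0.8], [[0, 0, -1.5], 0, 0.8], [[0, 0, -1.5], 0, 0.8], [[0, 0, -1.5], 0, 0.8], [[0, 0, -1.5], 0, 0.8], [[0, 0, -1], 0, 0.8], [[0, 0, -0.4], 0, 0.8], [[0, 0, 0], 0, 0.8]])

```text
clock: 10.08
eef_pos: [441.8, -88.4, 151.2]
eef_rot: [3.14, -0.001, 0.432]
wrist_force: [-0.1, -0.6, -0.4]
finger_gap: 74.9
```

```bash
python3 go.py 462.9 84.8 130 166.3; python3 - <<'E'
from h import *
p,d=vision.camera("wrist"); cv2.imwrite("pics/w3.png",p[:,:,::-1])
E
```

```text
clock 10.08 pos [441.8 -88.4 151.2] yaw 24.7 F [-0.1 -0.6 -0.4] gap 74.9
tool delta cm [  9.16 -14.85   2.12] turn deg -141.6 j6 0.86
```

View pics/w3.png

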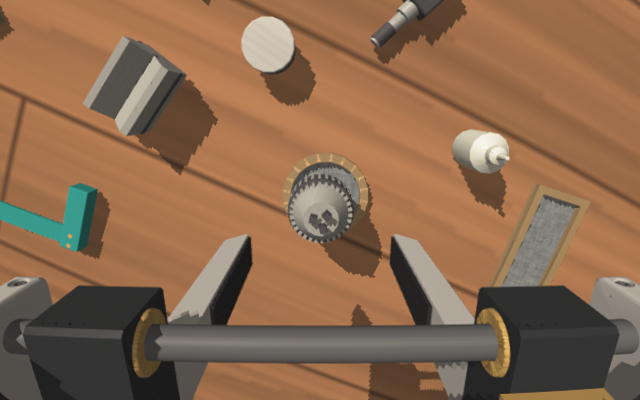

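The chuck stands in the round tray at (322,205). Now to the V-block.

Emit:
carry_out(deltas=[[[0.5, -0.8, 0], 0, 0.8], [[0.9, -1.4, 0.2], 0, 0.8], [[1.2, -2, 0.2], 0, 0.8], [[1.2, -2, 0.2], 0, 0.8], [[1.2, -2, 0.2], 0, 0.8], [[1.2, -2, 0.2], 0, 0.8], [[1.2, -2, 0.2], 0, 0.8], [[0.9, -1.5, 0.2], 0, 0.8], [[0.5, -0.8, 0.2], 0, 0.8], [[0.3, -0.4, 0.2], 0, 0.8]])

```text
clock: 10.97
eef_pos: [461.4, 86.4, 131.5]
eef_rot: [-3.141, 0.001, 0.433]
wrist_force: [-0.3, -0.3, -0.4]
finger_gap: 75.1
```

Emit:
carry_out(deltas=[[[0, 0, 0], -4, 0.8], [[0, 0, 0], -7, 0.8], [[0, 0, 0], -7, 0.8], [[0, 0, 0], -7, 0.8], [[0, 0, 0], -7, 0.8], [[0, 0, 0], -7, 0.8], [[0, 0, 0], -7, 0.8], [[0, 0, 0], -7, 0.8], [[0, 0, 0], -7, 0.8], [[0, 0, 0], -7, 0.8], [[0, 0, 0], -7, 0.8], [[0, 0, 0], -7, 0.8], [[0, 0, 0], -7, 0.8], [[0, 0, 0], -7, 0.8], [[0, 0, 0], -7, 0.8], [[0, 0, 0], -7, 0.8], [[0, 0, 0], -7, 0.8], [[0, 0, 0], -7, 0.8], [[0, 0, 0], -7, 0.8], [[0, 0, 0], -7, 0.8]])

```text
clock: 12.63
eef_pos: [461.6, 84.6, 131.8]
eef_rot: [-3.141, -0.001, 2.828]
wrist_force: [0.3, -0.4, 0.2]
finger_gap: 75.2
```

Emit:
carry_out(deltas=[[[0, 0, 0], -4, 0.8], [[0, 0, 0], 0, 0.8], [[0, 0, 0], 0, 0.8]])

```text
clock: 12.88
eef_pos: [461.7, 84.7, 132.0]
eef_rot: [-3.141, -0.0, 2.89]
wrist_force: [0.0, 1.0, 0.3]
finger_gap: 75.2
```

```bash
python3 go.py 462.9 84.8 33 166.3; python3 - <<'E'
from h import *
p,d=vision.camera("wrist"); c=vision.calibration("wrist"); cv2.imwrite("pics/w4.png",p[:,:,::-1])
X=cloud(c,d); Z=cv2.medianBlur(np.nan_to_num(X[...,2]).astype(np.float32),3)
m=((Z>20)&(Z<46)&(np.hypot(X[...,0]-463,X[...,1]-85)<50)).astype(np.uint8)
n,l,s,_=cv2.connectedComponentsWithStats(m); i=1+s[1:,4].argmax()
P=X[(l==i)&(Z>33)]; print(cv2.minAreaRect(P[:,:2].astype(np.float32)),np.median(P[:,2]))
E
```

```text
clock 12.88 pos [461.7  84.7 132. ] yaw 165.6 F [0.  1.  0.3] gap 75.2
tool delta cm [-0.12  0.04  9.9 ] turn deg -0.7 j6 -1.22
((463.7455139160156, 81.25135040283203), (39.88997268676758, 60.39761734008789), 76.19025421142578) 39.04436535556373
```

View pics/w4.png

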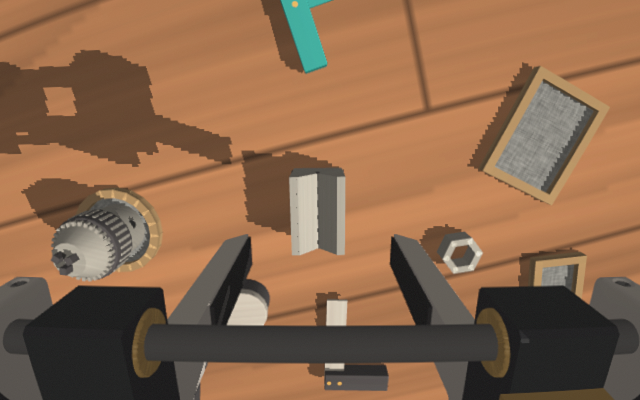

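The V-block is centred between the fingers at (317,212). Descending and gripping.

Emit:
carry_out(deltas=[[[-0.2, -0.1, 0.4], -1, 0.8], [[0, 0, 1], 0, 0.8], [[0, 0, 1.2], 0, 0.8], [[0, 0, 1.2], 0, 0.8], [[0, 0, 1.2], 0, 0.8], [[0, 0, 1.2], 0, 0.8], [[0, 0, 1.2], 0, 0.8], [[0, 0, 1], 0, 0.8], [[0, 0, 0.7], 0, 0.8], [[0, 0, 0.5], 0, 0.8], [[0, 0, 0.2], 0, 0.8], [[0, 0, 0], 0, 0.8], [[0, 0, 0], 0, 0.6], [[0, 0, 0], 0, 0.5], [[0, 0, 0], 0, 0.4], [[0, 0, 0], 0, 0.3], [[0, 0, 0], 0, 0.3], [[0, 0, 0], 0, 0.3], [[0, 0, 0], 0, 0.3]], grip_force=30)

```text
clock: 14.52
eef_pos: [463.6, 83.4, 34.4]
eef_rot: [-3.141, 0.0, 2.91]
wrist_force: [-1.4, -3.1, 2.6]
finger_gap: 40.0
```

Emit:
carry_out(deltas=[[[0, 0, 0], 0, 0.3], [[0, 0, 0], 0, 0.3], [[0, 0, -0.3], 0, 0.3], [[0, 0, -0.6], 0, 0.3], [[0, 0, -1], 0, 0.3], [[0, 0, -1.4], 0, 0.3], [[0, 0, -1.5], 0, 0.3], [[0, 0, -1.4], 0, 0.3], [[0, 0, -1], 0, 0.3], [[0, 0, -0.5], 0, 0.3], [[0, 0, 0], 0, 0.3]])

```text
clock: 15.43
eef_pos: [463.8, 83.7, 112.3]
eef_rot: [3.141, 0.002, 2.91]
wrist_force: [0.7, -0.6, -5.9]
finger_gap: 39.6
```

```bash
python3 go.py 454.3 275.1 112 140.6; python3 - <<'E'
from h import *
p,d=vision.camera("wrist"); c=vision.calibration("wrist"); cv2.imwrite("pics/w5.png",p[:,:,::-1])
X=cloud(c,d); Z=cv2.GaussianBlur(np.nan_to_num(X[...,2]).astype(np.float32),(3,3),0)
for nm,cx,cy,rr in(("blk",454,275,75),):
    m=((Z>5.5)&(Z<13)&(np.hypot(X[...,0]-cx,X[...,1]-cy)<rr)).astype(np.uint8)
    n,l,s,_=cv2.connectedComponentsWithStats(m); i=1+s[1:,4].argmax(); P=X[l==i]; print(nm,cv2.minAreaRect(P[:,:2].astype(np.float32)))
E
```

```text
clock 15.43 pos [463.8  83.7 112.3] yaw 166.7 F [ 0.7 -0.6 -5.9] gap 39.6
tool delta cm [ 5.32 18.41  0.04] turn deg 26.1 j6 -1.24
blk ((454.9503173828125, 272.41729736328125), (72.04390716552734, 90.00901794433594), 51.22895431518555)
```

View pics/w5.png

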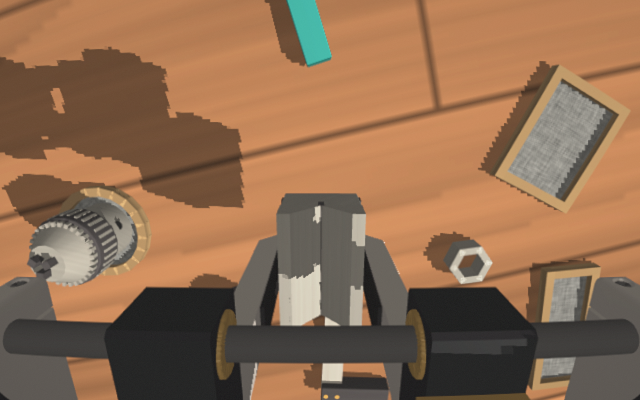

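The block is held groove up at (320,260), and the oblong tray at (562,140) is clear. Moving over it and turning.

Emit:
carry_out(deltas=[[[0.2, 0.6, 0], 0, 0.3], [[0.4, 1.2, 0], 0, 0.3], [[0.6, 2, 0], 0, 0.3], [[0.6, 2.2, 0], 0, 0.3], [[0.6, 2.2, 0], 0, 0.3], [[0.6, 2.2, 0], 0, 0.3], [[0.6, 2.2, 0], 0, 0.3], [[0.6, 2, 0], 0, 0.3], [[0.5, 1.7, 0], 0, 0.3], [[0.3, 1, 0], 0, 0.3], [[0.2, 0.7, 0], 0, 0.3], [[0.1, 0.3, 0], 0, 0.3], [[0, 0, 0], 5, 0.3], [[0, 0, 0], 6, 0.3], [[0, 0, 0], 6, 0.3], [[0, 0, 0], 6, 0.3], [[0, 0, 0], 3, 0.3], [[0, 0, 0], 0, 0.3], [[0, 0, 0], 0, 0.3]])

```text
clock: 17.07
eef_pos: [453.9, 273.4, 111.1]
eef_rot: [-3.141, -0.0, 2.458]
wrist_force: [-0.4, 0.2, -6.0]
finger_gap: 39.7
```

```bash
python3 go.py 454.6 273.8 40 140.9
```

```text
clock 17.07 pos [453.9 273.4 111.1] yaw 140.8 F [-0.4  0.2 -6. ] gap 39.7
tool delta cm [-0.03  0.08  7.11] turn deg -0.1 j6 -0.41
```

Target contact height is 34.4 + 3 = 37.4.

Emit:
carry_out(deltas=[[[0, 0, 0.5], 0, 0.3], [[0, 0, 1], 0, 0.3], [[0, 0, 1.2], 0, 0.3], [[0, 0, 1.2], 0, 0.3], [[0, 0, 1.2], 0, 0.3], [[0, 0, 0.8], 0, 0.3], [[0, 0, 0.5], 0, 0.3], [[0, 0, 0.3], 0, 0.3], [[0, 0, 0.2], 0, 0.3], [[0, 0, 0.1], 0, 0.3], [[0, 0, 0], 0, 0.3], [[0, 0, 0], 0, 0.3]])

```text
clock: 18.07
eef_pos: [454.0, 274.0, 41.6]
eef_rot: [3.141, 0.0, 2.456]
wrist_force: [0.2, -0.3, -5.5]
finger_gap: 39.7
```

Emit:
carry_out(deltas=[[[0, 0, 0.1], 0, 0.3], [[0, 0, 0.05], 0, 0.3], [[0, 0, 0], 0, 0.3], [[0, 0, 0], 0, 0.3]])

```text
clock: 18.4
eef_pos: [453.9, 273.9, 39.8]
eef_rot: [3.142, 0.0, 2.456]
wrist_force: [-0.4, 0.7, -6.3]
finger_gap: 39.8
```

Emit:
carry_out(deltas=[[[0, 0, 0.05], 0, 0.3], [[0, 0, 0.05], 0, 0.3], [[0, 0, 0.05], 0, 0.3], [[0, 0, 0.05], 0, 0.3], [[0, 0, 0], 0, 0.3], [[0, 0, 0], 0, 0.3]])

```text
clock: 18.9
eef_pos: [453.8, 273.9, 37.7]
eef_rot: [-3.141, -0.0, 2.456]
wrist_force: [-1.0, 0.1, -6.3]
finger_gap: 39.8
```

Emit:
carry_out(deltas=[[[0, 0, 0.04], 0, 0.3], [[0, 0, 0], 0, 0.3], [[0, 0, 0], 0, 0.3]])

```text
clock: 19.15
eef_pos: [453.9, 273.9, 37.5]
eef_rot: [3.141, 0.0, 2.456]
wrist_force: [-0.6, 0.2, -4.1]
finger_gap: 39.9
```

Emit:
carry_out(deltas=[[[0, 0, 0.04], 0, 0.3], [[0, 0, 0], 0, 0.3], [[0, 0, 0], 0, 0.3]])

```text
clock: 19.4
eef_pos: [453.9, 273.9, 37.5]
eef_rot: [3.141, 0.0, 2.456]
wrist_force: [-4.4, -1.9, 5.2]
finger_gap: 39.6
```

Emit:
carry_out(deltas=[[[0, 0, 0], 0, 0.45], [[0, 0, 0], 0, 0.5], [[0, 0, 0], 0, 0.6], [[0, 0, 0], 0, 0.7], [[0, 0, 0], 0, 0.7], [[0, 0, -0.5], 0, 0.7], [[0, 0, -1], 0, 0.7], [[0, 0, -1.5], 0, 0.7], [[0, 0, -1.5], 0, 0.7], [[0, 0, -1.5], 0, 0.7], [[0, 0, -1.5], 0, 0.7], [[0, 0, -1], 0, 0.7], [[0, 0, -0.4], 0, 0.7], [[0, 0, 0], 0, 0.7]])

```text
clock: 20.57
eef_pos: [454.2, 274.1, 127.1]
eef_rot: [3.14, 0.001, 2.456]
wrist_force: [-0.2, 0.1, -0.4]
finger_gap: 65.7
```

```bash
python3 go.py 638.3 76.7 130 74.2; python3 - <<'E'
from h import *
p,d=vision.camera("wrist"); c=vision.calibration("wrist"); cv2.imwrite("pics/w6.png",p[:,:,::-1])
X=cloud(c,d); Z=cv2.medianBlur(np.nan_to_num(X[...,2]).astype(np.float32),3)
m=((Z>38)&(Z<50)&(np.hypot(X[...,0]-454,X[...,1]-274)<50))
P=X[m]; print(cv2.minAreaRect(P[:,:2].astype(np.float32)),np.median(P[:,2]),P[:,2].std())
E
```

```text
clock 20.57 pos [454.2 274.1 127.1] yaw 140.7 F [-0.2  0.1 -0.4] gap 65.7
tool delta cm [-26.75  -3.63  -0.28] turn deg 66.5 j6 -0.41
((453.6156921386719, 272.9697570800781), (40.04277038574219, 60.151668548583984), 50.664974212646484) 41.54863880333113 1.3913141122547066
```

View pics/w6.png

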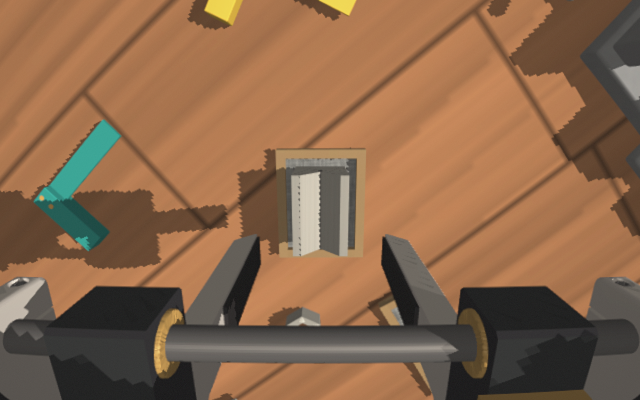

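The V-block is seated in the oblong tray at (320,205), centred within about 1 mm. On to the square.

Emit:
carry_out(deltas=[[[-0.8, -0.1, 0], 0, 0.7], [[-1.6, -0.2, 0], 0, 0.7], [[-2.3, -0.3, 0], 0, 0.7], [[-2.5, -0.3, 0], 0, 0.7], [[-2.5, -0.3, 0], 0, 0.7], [[-2.5, -0.3, 0], 0, 0.7], [[-2.5, -0.4, 0], 0, 0.7], [[-2.5, -0.4, 0], 0, 0.7], [[-2.5, -0.4, 0], 0, 0.7], [[-2.5, -0.4, 0], 0, 0.7], [[-2.3, -0.3, 0], 0, 0.7], [[-1.5, -0.2, 0], 0, 0.7], [[-0.8, 0, 0], 0, 0.7]])

```text
clock: 21.7
eef_pos: [639.3, 74.2, 124.6]
eef_rot: [-3.14, -0.001, 2.455]
wrist_force: [-0.4, 0.8, 0.8]
finger_gap: 65.8
```

Emit:
carry_out(deltas=[[[0, 0, 0], 4, 0.7], [[0, 0, 0], 7, 0.7], [[0, 0, 0], 7, 0.7], [[0, 0, 0], 7, 0.7], [[0, 0, 0], 7, 0.7], [[0, 0, 0], 7, 0.7], [[0, 0, 0], 7, 0.7], [[0, 0, 0], 7, 0.7], [[0, 0, 0], 7, 0.7], [[0, 0, 0], 6, 0.7], [[0, 0, 0], 0, 0.7], [[0, 0, 0], 0, 0.7]])

```text
clock: 22.7
eef_pos: [638.3, 76.5, 125.4]
eef_rot: [-3.141, 0.0, 1.308]
wrist_force: [-0.5, -0.7, -0.7]
finger_gap: 65.8
```

```bash
python3 go.py 638.3 76 30 74.2; python3 - <<'E'
from h import *
p,d=vision.camera("wrist"); c=vision.calibration("wrist"); cv2.imwrite("pics/w7.png",p[:,:,::-1])
X=cloud(c,d); Z=cv2.medianBlur(np.nan_to_num(X[...,2]).astype(np.float32),3)
for lo,n in ((12.5,"stock"),(5,"all")):
    m=((Z>lo)&(Z<24)&(np.hypot(X[...,0]-610,X[...,1]-84)<75)).astype(np.uint8)
    k,l,s,ce=cv2.connectedComponentsWithStats(m); i=1+s[1:,4].argmax(); P=X[l==i]; print(n,cv2.minAreaRect(P[:,:2].astype(np.float32)),s[i,4],ce[i].round(),np.median(P[:,2]))
E
```

```text
clock 22.7 pos [638.3  76.5 125.4] yaw 74.9 F [-0.5 -0.7 -0.7] gap 65.8
tool delta cm [-0.05  0.02  9.54] turn deg 0.7 j6 0.33
stock ((639.12939453125, 73.67877960205078), (59.7993278503418, 17.94977569580078), 73.90744018554688) 1688 [323. 208.] 16.044915627075937
all ((602.5562133789062, 80.63258361816406), (60.253273010253906, 96.6356430053711), 79.56017303466797) 3562 [294. 219.] 10.318670614661045
```

View pics/w7.png

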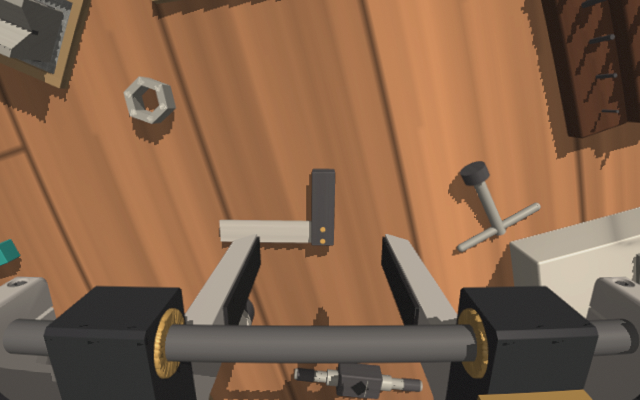

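The square's dark stock is at (323,208), between the fingers, and the blade runs left at row 232, clear of the finger path. Descending and gripping.

Emit:
carry_out(deltas=[[[0.15, 0.1, 0.4], 1, 0.6], [[0, 0, 1], 0, 0.5], [[0, 0, 1.2], 0, 0.5], [[0, 0, 1.2], 0, 0.5], [[0, 0, 1.2], 0, 0.5], [[0, 0, 1.2], 0, 0.5], [[0, 0, 1.2], 0, 0.5], [[0, 0, 0.9], 0, 0.5], [[0, 0, 0.6], 0, 0.5], [[0, 0, 0.3], 0, 0.5], [[0, 0, 0.1], 0, 0.5], [[0, 0, 0], 0, 0.5], [[0, 0, 0], 0, 0.5]])

```text
clock: 23.83
eef_pos: [640.2, 77.6, 33.5]
eef_rot: [3.141, -0.0, 1.287]
wrist_force: [0.0, 0.1, 0.0]
finger_gap: 46.9
```

```bash
python3 go.py 639.6 77.7 30 74
```

```text
clock 23.83 pos [640.2  77.6  33.5] yaw 73.7 F [0.  0.1 0. ] gap 46.9
tool delta cm [-0.01 -0.06  0.35] turn deg -0.3 j6 0.35
```

Emit:
carry_out(deltas=[[[0, 0, 0.2], 0, 0.5], [[0, 0, 0.15], 0, 0.5], [[0, 0, 0], 0, 0.4], [[0, 0, 0], 0, 0.3], [[0, 0, 0], 0, 0.2], [[0, 0, 0], 0, 0.1], [[0, 0, 0], 0, 0.1], [[0, 0, 0], 0, 0.1], [[0, 0, 0], 0, 0.1], [[0, 0, 0], 0, 0.1]], grip_force=30)

```text
clock: 24.67
eef_pos: [640.0, 77.6, 29.5]
eef_rot: [3.141, -0.0, 1.287]
wrist_force: [-0.5, -0.7, 0.6]
finger_gap: 17.4
```

Emit:
carry_out(deltas=[[[0, 0, -0.2], 0, 0.1], [[0, 0, -0.5], 0, 0.1], [[0, 0, -0.9], 0, 0.1], [[0, 0, -1.2], 0, 0.1], [[0, 0, -1.2], 0, 0.1], [[0, 0, -1.2], 0, 0.1], [[0, 0, -0.8], 0, 0.1], [[0, 0, -0.4], 0, 0.1], [[0, 0, 0], 0, 0.1]])

```text
clock: 25.42
eef_pos: [640.4, 77.6, 94.8]
eef_rot: [3.14, -0.001, 1.287]
wrist_force: [0.7, 0.1, -1.0]
finger_gap: 17.5
```

```bash
python3 go.py 666.6 285 95 79.4; python3 - <<'E'
from h import *
p,d=vision.camera("wrist"); c=vision.calibration("wrist"); cv2.imwrite("pics/w8.png",p[:,:,::-1])
E
```

```text
clock 25.42 pos [640.4  77.6  94.8] yaw 73.7 F [ 0.7  0.1 -1. ] gap 17.5
tool delta cm [ 2.064e+01 -3.290e+00 -1.000e-02] turn deg -5.7 j6 0.35
```

View pics/w8.png

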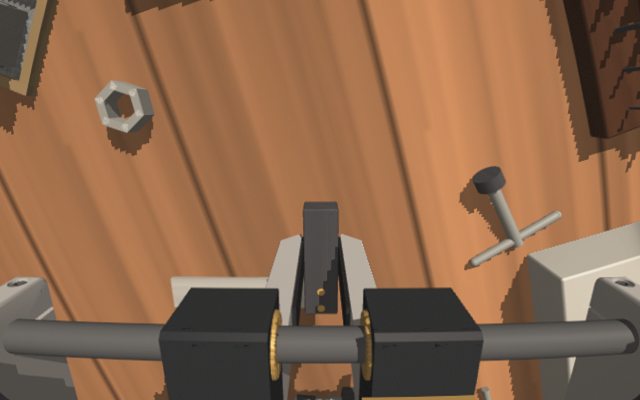

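The square is held level by its stock. Going over to the L-tray.

Emit:
carry_out(deltas=[[[0.6, -0.1, 0], 0, 0.1], [[1.2, -0.2, 0], 0, 0.1], [[1.8, -0.3, 0], 0, 0.1], [[2.2, -0.3, 0], 0, 0.1], [[2.2, -0.4, 0], 0, 0.1], [[2.2, -0.4, 0], 0, 0.1], [[2.2, -0.4, 0], 0, 0.1], [[2.2, -0.4, 0], 0, 0.1], [[2, -0.3, 0], 0, 0.1], [[1.8, -0.2, 0], 0, 0.1], [[1.2, -0.2, 0], 0, 0.1], [[0.7, -0.1, 0], 0, 0.1], [[0.4, 0, 0], -2, 0.1], [[0, 0, 0], -3, 0.1], [[0, 0, 0], -0.7, 0.1], [[0, 0, 0], 0, 0.1], [[0, 0, 0], 0, 0.1]])

```text
clock: 26.88
eef_pos: [666.2, 285.2, 93.3]
eef_rot: [-3.141, 0.0, 1.385]
wrist_force: [0.2, 0.6, -1.3]
finger_gap: 17.3
```

```bash
python3 go.py 666.5 285.5 45 79.4; python3 - <<'E'
from h import *
p,d=vision.camera("wrist"); c=vision.calibration("wrist"); cv2.imwrite("pics/w9.png",p[:,:,::-1])
X=cloud(c,d); Z=cv2.GaussianBlur(np.nan_to_num(X[...,2]).astype(np.float32),(3,3),0)
m=((Z>5.5)&(Z<13)&(np.hypot(X[...,0]-629,X[...,1]-291)<90)).astype(np.uint8)
k,l,s,ce=cv2.connectedComponentsWithStats(m); i=1+s[1:,4].argmax(); P=X[l==i]; print("tray",cv2.minAreaRect(P[:,:2].astype(np.float32)),s[i,4])
Q=X[(Z>70)&(Z<100)&(np.hypot(X[...,0]-666,X[...,1]-286)<80)]; print(len(Q),np.nanmedian(Q,0))
m=((Z>76)&(Z<88)&(np.hypot(X[...,0]-666,X[...,1]-286)<60)).astype(np.uint8); k,l,s,ce=cv2.connectedComponentsWithStats(m)
for i in range(1,k):
  if s[i,4]>80: P=X[l==i]; print(ce[i].round(),s[i,4],np.median(P,0).round(1),cv2.minAreaRect(P[:,:2].astype(np.float32)))
E
```

```text
clock 26.88 pos [666.2 285.2  93.3] yaw 79.3 F [ 0.2  0.6 -1.3] gap 17.3
tool delta cm [0.03 0.02 4.83] turn deg -0.1 j6 0.54
tray ((629.2404174804688, 287.69171142578125), (146.9963836669922, 72.84378051757812), 15.846776962280273) 4176
5656 [663.59098846 284.51364181  79.79801687]
[320. 257.] 3843 [665.7 286.8  79.9] ((668.1689453125, 282.0805358886719), (39.601356506347656, 60.73796081542969), 1.522976279258728)
```

View pics/w9.png

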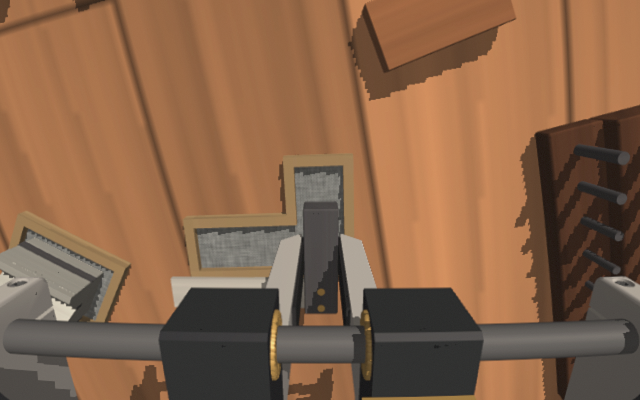

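```bash
python3 - <<'E'
from h import *
s=manip.read_state();c=vision.calibration("wrist")
a=np.radians(79.4+90); M=np.array([[np.cos(a),np.sin(a)],[-np.sin(a),np.cos(a)]])
t=ray(c,[(284,156),(353,156),(186,219)],9); q=ray(c,[(304,203),(338,203),(338,313),(304,313)],79.8)
print(t.round(1),q.round(1))
O=np.array([629,291.2])
print("tray in top-tray frame",((t-O)@M.T).round(1)); print("sq in the same",((q-O)@M.T).round(1))
E
```

```text
[[649.6 331.5]
 [695.7 322.8]
 [570.6 300.5]] [[663.4 314.9]
 [680.  311.8]
 [669.2 250.4]
 [651.  253.8]]
tray in top-tray frame [[-12.8 -43.4]
 [-59.7 -43.3]
 [ 59.1   1.6]]
sq in the same [[-29.4 -29.6]
 [-46.3 -29.6]
 [-47.1  32.7]
 [-28.5  32.7]]
```

The tray (stock leg (284..353,156)) and the square (stock end (304..338,203)) agree to within about 1 mm in the same frame. Lowering.

Emit:
carry_out(deltas=[[[0, 0, 0.4], 0, 0.1], [[0, 0, 0.8], 0, 0.1], [[0, 0, 1.2], 0, 0.1], [[0, 0, 1.2], 0, 0.1], [[0, 0, 0.8], 0, 0.1], [[0, 0, 0.5], 0, 0.1], [[0, 0, 0.3], 0, 0.1], [[0, 0, 0.2], 0, 0.1], [[0, 0, 0], 0, 0.1], [[0, 0, 0], 0, 0.1], [[0, 0, 0], 0, 0.1]])

```text
clock: 27.85
eef_pos: [666.5, 285.7, 40.1]
eef_rot: [3.141, -0.0, 1.386]
wrist_force: [-0.4, -0.2, -1.0]
finger_gap: 17.7
```

Emit:
carry_out(deltas=[[[0, 0, 0.1], 0, 0.1], [[0, 0, 0.1], 0, 0.1], [[0, 0, 0.1], 0, 0.1], [[0, 0, 0], 0, 0.1], [[0, 0, 0], 0, 0.1]])

```text
clock: 28.27
eef_pos: [666.2, 285.5, 36.4]
eef_rot: [-3.141, 0.0, 1.386]
wrist_force: [0.1, -0.6, -2.7]
finger_gap: 17.4
```

Emit:
carry_out(deltas=[[[0, 0, 0.1], 0, 0.1], [[0, 0, 0.1], 0, 0.1], [[0, 0, 0.1], 0, 0.1], [[0, 0, 0], 0, 0.1], [[0, 0, 0], 0, 0.1]])

```text
clock: 28.68
eef_pos: [666.2, 285.5, 33.3]
eef_rot: [-3.141, 0.0, 1.386]
wrist_force: [-0.3, 0.6, -1.1]
finger_gap: 17.5
```

Emit:
carry_out(deltas=[[[0, 0, 0.04], 0, 0.1], [[0, 0, 0.03], 0, 0.1], [[0, 0, 0], 0, 0.1], [[0, 0, 0], 0, 0.1]])

```text
clock: 29.02
eef_pos: [666.2, 285.6, 32.8]
eef_rot: [3.142, -0.0, 1.386]
wrist_force: [0.8, 0.6, -1.7]
finger_gap: 17.9
```

Emit:
carry_out(deltas=[[[0, 0, 0.03], 0, 0.1], [[0, 0, 0], 0, 0.1], [[0, 0, 0], 0, 0.1]])

```text
clock: 29.27
eef_pos: [666.3, 285.6, 32.6]
eef_rot: [3.141, -0.0, 1.386]
wrist_force: [-0.1, -0.9, -0.5]
finger_gap: 17.6
```

Emit:
carry_out(deltas=[[[0, 0, 0.03], 0, 0.1], [[0, 0, 0], 0, 0.1], [[0, 0, 0], 0, 0.1]])

```text
clock: 29.52
eef_pos: [666.3, 285.6, 32.5]
eef_rot: [3.141, -0.0, 1.387]
wrist_force: [-1.4, -1.4, 4.9]
finger_gap: 17.7
```

Emit:
carry_out(deltas=[[[0, 0, 0], 0, 0.22], [[0, 0, 0], 0, 0.26], [[0, 0, 0], 0, 0.35], [[0, 0, 0], 0, 0.45], [[0, 0, 0], 0, 0.45], [[0, 0, -0.4], 0, 0.45], [[0, 0, -1], 0, 0.45], [[0, 0, -1.5], 0, 0.45], [[0, 0, -1.5], 0, 0.45], [[0, 0, -1.5], 0, 0.45], [[0, 0, -1.5], 0, 0.45], [[0, 0, -1.2], 0, 0.45], [[0, 0, -0.6], 0, 0.45], [[0, 0, 0], 0, 0.45]])

```text
clock: 30.68
eef_pos: [666.8, 285.8, 126.6]
eef_rot: [3.139, -0.002, 1.387]
wrist_force: [0.3, 0.7, -0.5]
finger_gap: 42.5
```

```bash
python3 go.py 626.5 -95.5 125 -22.2; python3 - <<'E'
from h import *
p,d=vision.camera("wrist"); c=vision.calibration("wrist"); cv2.imwrite("pics/w10.png",p[:,:,::-1])
E
```

```text
clock 30.68 pos [666.8 285.8 126.6] yaw 79.4 F [ 0.3  0.7 -0.5] gap 42.5
tool delta cm [-38.23   3.02   0.11] turn deg 101.6 j6 0.54
```

View pics/w10.png

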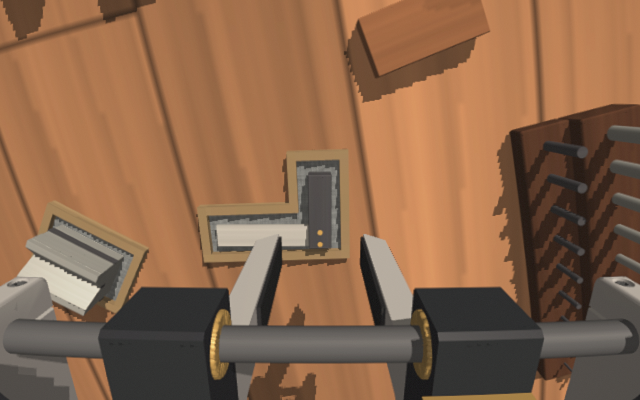

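The square lies inside the L-tray: stock (320,210), blade (262,236), with felt visible all round. Now the wrench.

Emit:
carry_out(deltas=[[[-0.8, 0.1, 0], 0, 0.5], [[-1.6, 0.1, 0], 0, 0.6], [[-2.4, 0.2, 0], 0, 0.6], [[-2.8, 0.2, 0], 0, 0.6], [[-2.8, 0.2, 0], 0, 0.6], [[-2.8, 0.2, 0], 0, 0.6], [[-2.8, 0.2, 0], 0, 0.6], [[-2.8, 0.2, 0], 0, 0.6], [[-2.8, 0.2, 0], 0, 0.6], [[-2.8, 0.2, 0], 0, 0.6], [[-2.8, 0.2, 0], 0, 0.6], [[-2.8, 0.2, 0], 0, 0.6], [[-2.8, 0.2, 0], 0, 0.6], [[-2.4, 0.2, 0], 0, 0.6], [[-1.6, 0.2, 0], 0, 0.6], [[-1, 0.2, 0], 0, 0.6], [[-0.4, 0.2, 0], 0, 0.6], [[0, 0, 0], 4, 0.6], [[0, 0, 0], 7, 0.6], [[0, 0, 0], 7, 0.6]])

```text
clock: 32.4
eef_pos: [627.6, -95.2, 123.6]
eef_rot: [-3.141, 0.0, 1.067]
wrist_force: [-0.7, 0.5, -0.1]
finger_gap: 56.0
```

Emit:
carry_out(deltas=[[[0, 0, 0], 7, 0.6], [[0, 0, 0], 7, 0.6], [[0, 0, 0], 7, 0.6], [[0, 0, 0], 7, 0.6], [[0, 0, 0], 7, 0.6], [[0, 0, 0], 7, 0.6], [[0, 0, 0], 7, 0.6], [[0, 0, 0], 7, 0.6], [[0, 0, 0], 7, 0.6], [[0, 0, 0], 7, 0.6], [[0, 0, 0], 7, 0.6], [[0, 0, 0], 6, 0.6], [[0, 0, 0], 0, 0.6], [[0, 0, 0], 0, 0.6]])

```text
clock: 33.57
eef_pos: [627.7, -95.2, 123.8]
eef_rot: [3.142, 0.001, -0.372]
wrist_force: [-0.6, 0.3, -0.6]
finger_gap: 56.6
```

```bash
python3 go.py 626.5 -95.5 30 -22.2; python3 - <<'E'
from h import *
p,d=vision.camera("wrist"); c=vision.calibration("wrist"); cv2.imwrite("pics/w11.png",p[:,:,::-1])
X=cloud(c,d); Z=cv2.medianBlur(np.nan_to_num(X[...,2]).astype(np.float32),3)
for lo,n in ((18,"hub"),(6,"all")):
    m=((Z>lo)&(Z<27)&(np.hypot(X[...,0]-627,X[...,1]+96)<75)).astype(np.uint8)
    k,l,s,ce=cv2.connectedComponentsWithStats(m); i=1+s[1:,4].argmax(); P=X[l==i]; print(n,cv2.minAreaRect(P[:,:2].astype(np.float32)),s[i,4],ce[i].round(),np.median(P[:,2]))
E
```

```text
clock 33.57 pos [627.7 -95.2 123.8] yaw -21.3 F [-0.6  0.3 -0.6] gap 56.6
tool delta cm [-0.09  0.07  9.38] turn deg 0.9 j6 1.73
hub ((628.16943359375, -98.11358642578125), (23.562131881713867, 39.32527542114258), 68.11786651611328) 1524 [323. 205.] 19.87348985503604
all ((627.853515625, -97.97247314453125), (23.882856369018555, 120.4195556640625), 68.79049682617188) 3042 [323. 201.] 18.139228327330017
```

View pics/w11.png

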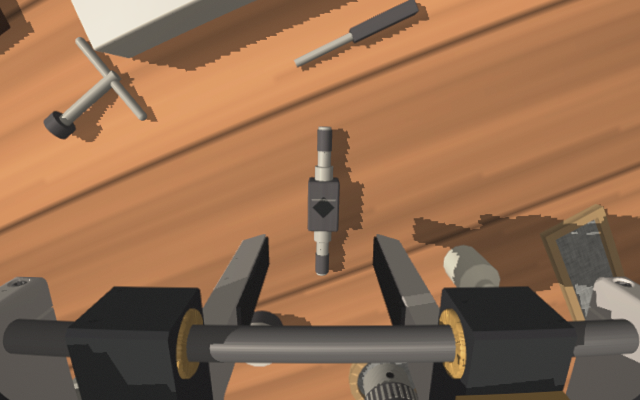

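The wrench hub is at (323,205), lined up with the fingers, and the oiler at (470,265) is well outside them. Descending and gripping.

Emit:
carry_out(deltas=[[[0, 0.15, 0.4], 0.5, 0.6], [[0, 0, 1], 0, 0.6], [[0, 0, 1.2], 0, 0.6], [[0, 0, 1.2], 0, 0.6], [[0, 0, 1.2], 0, 0.6], [[0, 0, 1.2], 0, 0.6], [[0, 0, 1.1], 0, 0.6], [[0, 0, 0.9], 0, 0.6], [[0, 0, 0.6], 0, 0.6], [[0, 0, 0.3], 0, 0.6], [[0, 0, 0.1], 0, 0.6], [[0, 0, 0], 0, 0.6], [[0, 0, 0], 0, 0.6]])

```text
clock: 34.7
eef_pos: [627.4, -97.3, 32.7]
eef_rot: [-3.141, -0.001, -0.385]
wrist_force: [-0.5, 0.1, 0.1]
finger_gap: 56.2
```

Emit:
carry_out(deltas=[[[0, 0, 0.1], 0, 0.6], [[0, 0, 0.1], 0, 0.5], [[0, 0, 0], 0, 0.4], [[0, 0, 0], 0, 0.3], [[0, 0, 0], 0, 0.2], [[0, 0, 0], 0, 0.15], [[0, 0, 0], 0, 0.15], [[0, 0, 0], 0, 0.15], [[0, 0, 0], 0, 0.15], [[0, 0, 0], 0, 0.15]], grip_force=30)

```text
clock: 35.53
eef_pos: [627.1, -97.2, 30.2]
eef_rot: [-3.142, -0.0, -0.385]
wrist_force: [0.3, 0.5, 0.5]
finger_gap: 23.9
```

Emit:
carry_out(deltas=[[[0, 0, -0.3], 0, 0.15], [[0, 0, -0.8], 0, 0.15], [[0, 0, -1.3], 0, 0.15], [[0, 0, -1.6], 0, 0.15], [[0, 0, -1.6], 0, 0.15], [[0, 0, -1.6], 0, 0.15], [[0, 0, -1.3], 0, 0.15], [[0, 0, -0.8], 0, 0.15], [[0, 0, -0.3], 0, 0.15], [[0, 0, 0], 0, 0.15]])

```text
clock: 36.37
eef_pos: [627.3, -97.2, 126.8]
eef_rot: [-3.141, -0.001, -0.385]
wrist_force: [0.2, 0.7, -2.0]
finger_gap: 23.8
```

```bash
python3 go.py 462.4 -296 126 8.5
```

```text
clock 36.37 pos [627.3 -97.2 126.8] yaw -22.1 F [ 0.2  0.7 -2. ] gap 23.8
tool delta cm [-7.82 24.61  0.07] turn deg -30.6 j6 1.74
```

Emit:
carry_out(deltas=[[[-0.2, 0.6, 0], 0, 0.15], [[-0.4, 1.2, 0], 0, 0.15], [[-0.6, 1.8, 0], 0, 0.15], [[-0.6, 2, 0], 0, 0.15], [[-0.7, 2.2, 0], 0, 0.15], [[-0.7, 2.2, 0], 0, 0.15], [[-0.7, 2.2, 0], 0, 0.15], [[-0.7, 2.2, 0], 0, 0.15], [[-0.7, 2.2, 0], 0, 0.15], [[-0.7, 2.2, 0], 0, 0.15], [[-0.6, 2, 0], 0, 0.15], [[-0.5, 1.6, 0], 0, 0.15], [[-0.4, 1.2, 0], 0, 0.15], [[-0.2, 0.7, 0], 0, 0.15], [[-0.1, 0.3, 0], 0, 0.15], [[0, 0, 0], -5, 0.15], [[0, 0, 0], -7, 0.15], [[0, 0, 0], -7, 0.15], [[0, 0, 0], -7, 0.15], [[0, 0, 0], -4.5, 0.15]])

```text
clock: 38.03
eef_pos: [462.7, -295.4, 125.9]
eef_rot: [-3.141, 0.0, 0.155]
wrist_force: [0.8, 0.4, -1.7]
finger_gap: 23.4
```

Emit:
carry_out(deltas=[[[0, 0, 0], 0, 0.15], [[0, 0, 0], 0, 0.15]])

```text
clock: 38.2
eef_pos: [462.6, -295.5, 126.0]
eef_rot: [-3.141, 0.0, 0.145]
wrist_force: [-0.4, -0.1, -1.8]
finger_gap: 23.8
```

```bash
python3 go.py 462.4 -296 38 8.5; python3 - <<'E'
from h import *
p,d=vision.camera("wrist"); c=vision.calibration("wrist"); cv2.imwrite("pics/w12.png",p[:,:,::-1])
np.savez("w12.npz",p=p,d=d)
E
```

```text
clock 38.2 pos [ 462.6 -295.5  126. ] yaw 8.3 F [-0.4 -0.1 -1.8] gap 23.8
tool delta cm [-0.03  0.04  8.8 ] turn deg -0.2 j6 0.79
```

View pics/w12.png

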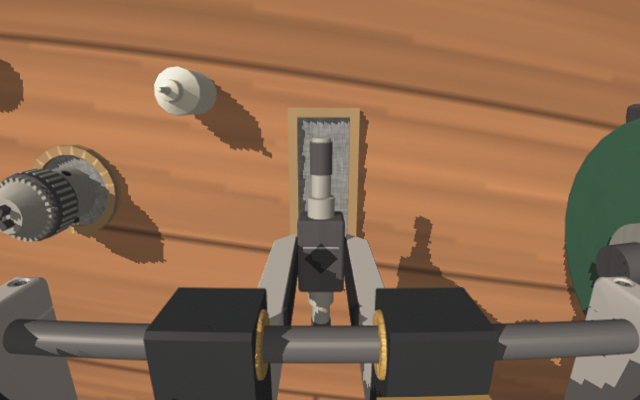

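```bash
python3 - <<'E'
from h import *
c=vision.calibration("wrist"); a=np.radians(8.5); M=np.array([[np.cos(a),np.sin(a)],[-np.sin(a),np.cos(a)]]); O=np.array([462.2,-294.4])
f=lambda px,z:((ray(c,px,z)-O)@M.T).round(1)
print("tray end corners",f([(289,109),(360,109),(292,232),(357,232)],9)); print("wrench end",f([(321,138)],106),"hub",f([(300,214),(344,214)],116))
E
```

```text
tray end corners [[ 73.7  21.8]
 [ 73.5 -31.3]
 [-23.7  21.9]
 [-24.  -31.2]]
wrench end [[60.4 -1.9]] hub [[ 24.4   8.6]
 [ 24.3 -13. ]]
```

The wrist view puts the wrench end (321,138) about 2.5 mm off the tray's mid-line, so I'll shift 2 mm and lower.

Emit:
carry_out(deltas=[[[-0.1, 0.2, 0.3], 0, 0.15], [[0, 0, 0.8], 0, 0.15], [[0, 0, 1.2], 0, 0.15], [[0, 0, 1.4], 0, 0.15], [[0, 0, 1.4], 0, 0.15], [[0, 0, 1.2], 0, 0.15], [[0, 0, 1], 0, 0.15], [[0, 0, 0.6], 0, 0.15], [[0, 0, 0.3], 0, 0.15], [[0, 0, 0.2], 0, 0.15], [[0, 0, 0], 0, 0.15], [[0, 0, 0], 0, 0.15], [[0, 0, 0], 0, 0.15]])

```text
clock: 39.33
eef_pos: [462.0, -298.2, 42.7]
eef_rot: [3.141, -0.001, 0.147]
wrist_force: [0.6, -0.8, -2.4]
finger_gap: 23.8
```

```bash
python3 go.py 462.4 -297.5 34 8.5; python3 - <<'E'
from h import *
p,d=vision.camera("wrist"); cv2.imwrite("pics/w13.png",p[:,:,::-1])
E
```

```text
clock 39.33 pos [ 462.  -298.2   42.7] yaw 8.4 F [ 0.6 -0.8 -2.4] gap 23.8
tool delta cm [ 0.05 -0.07  0.87] turn deg -0.1 j6 0.78
```

View pics/w13.png

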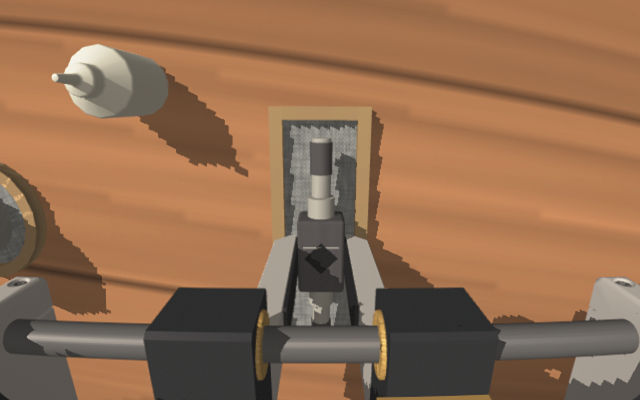

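The wrench end (320,140) is centred between the lips (270..372). Lowering on.

Emit:
carry_out(deltas=[[[0, 0, 0.2], 0, 0.15], [[0, 0, 0.2], 0, 0.15], [[0, 0, 0.2], 0, 0.15], [[0, 0, 0.15], 0, 0.15], [[0, 0, 0.1], 0, 0.15], [[0, 0, 0], 0, 0.15], [[0, 0, 0], 0, 0.15]])

```text
clock: 39.97
eef_pos: [461.7, -298.0, 33.6]
eef_rot: [-3.141, 0.0, 0.147]
wrist_force: [1.5, 1.1, -1.3]
finger_gap: 23.7
```

Emit:
carry_out(deltas=[[[0, 0, 0.02], 0, 0.15], [[0, 0, 0], 0, 0.15], [[0, 0, 0], 0, 0.15]])

```text
clock: 40.22
eef_pos: [461.8, -298.0, 33.5]
eef_rot: [3.142, -0.0, 0.147]
wrist_force: [0.3, -0.3, -1.0]
finger_gap: 23.4
```

Emit:
carry_out(deltas=[[[0, 0, 0.04], 0, 0.15], [[0, 0, 0], 0, 0.15], [[0, 0, 0], 0, 0.15]])

```text
clock: 40.47
eef_pos: [461.8, -298.1, 33.2]
eef_rot: [3.141, -0.0, 0.147]
wrist_force: [-0.7, -0.9, 0.6]
finger_gap: 23.6
```

Emit:
carry_out(deltas=[[[0, 0, 0.03], 0, 0.15], [[0, 0, 0], 0, 0.15], [[0, 0, 0], 0, 0.15]])

```text
clock: 40.72
eef_pos: [461.8, -298.1, 33.2]
eef_rot: [3.141, -0.0, 0.147]
wrist_force: [-2.3, 1.5, 5.9]
finger_gap: 23.9
```

Touching the felt. Release and rise.

Emit:
carry_out(deltas=[[[0, 0, 0], 0, 0.28], [[0, 0, 0], 0, 0.33], [[0, 0, 0], 0, 0.42], [[0, 0, 0], 0, 0.5], [[0, 0, 0], 0, 0.5], [[0, 0, -0.4], 0, 0.5], [[0, 0, -1], 0, 0.5], [[0, 0, -1.5], 0, 0.5], [[0, 0, -1.8], 0, 0.5], [[0, 0, -1.8], 0, 0.5], [[0, 0, -1.8], 0, 0.5], [[0, 0, -1.8], 0, 0.5], [[0, 0, -1.2], 0, 0.5], [[0, 0, -0.6], 0, 0.5], [[0, 0, 0], 0, 0.5], [[0, 0, 0], 0, 0.5]])

```text
clock: 42.05
eef_pos: [461.6, -297.9, 151.4]
eef_rot: [-3.141, 0.0, 0.147]
wrist_force: [-0.2, 1.1, -0.9]
finger_gap: 47.2
```

```bash
python3 - <<'E'
from h import *
p,d=vision.camera("wrist"); cv2.imwrite("pics/w14.png",p[:,:,::-1])
p,d=vision.camera("top"); np.savez("top2.npz",p=p,d=d)
cv2.imwrite("pics/top2.png",cv2.resize(p[110:260,180:500],None,fx=2.5,fy=2.5,interpolation=cv2.INTER_CUBIC)[:,:,::-1])
c=vision.calibration("top"); X=cloud(c,d); Z=np.nan_to_num(X[...,2])
def s(cx,cy,r,lo,hi): return X[(np.hypot(X[...,0]-cx,X[...,1]-cy)<r)&(Z>lo)&(Z<hi)]
f=lambda P:cv2.minAreaRect(P[:,:2].astype(np.float32))
P=s(454,274,45,35,60); print("vb",f(P),np.percentile(P[:,2],[50,95]))
P=s(666,284,35,14.5,26); print("stock",f(P),np.median(P[:,2]))
P=s(442,-89,40,40,58); print("chuck",cv2.minEnclosingCircle(P[:,:2].astype(np.float32)),s(442,-89,40,40,90)[:,2].max())
P=s(533,-186,30,15,80); print("oil",cv2.minEnclosingCircle(P[:,:2].astype(np.float32)))
P=s(533,0,30,22,34); print("tin",cv2.minEnclosingCircle(P[:,:2].astype(np.float32)))
print(manip.read_state()['wrist_force'])
E
```

```text
vb ((453.17803955078125, 275.7461242675781), (42.020896911621094, 61.01970672607422), 50.78139877319336) [41.73799224 45.67885649]
stock ((655.5625610351562, 283.4481201171875), (63.048118591308594, 43.690711975097656), 89.17341613769531) 20.034891186366167
chuck ((440.34368896484375, -84.74993133544922), 25.371620178222656) 82.36791276709152
oil ((532.8953857421875, -185.8629150390625), 16.163795471191406)
tin ((533.8240966796875, 1.1398650407791138), 19.78696632385254)
[ 0.2207412  -0.28860445 -0.95808557]
```

View pics/w14.png

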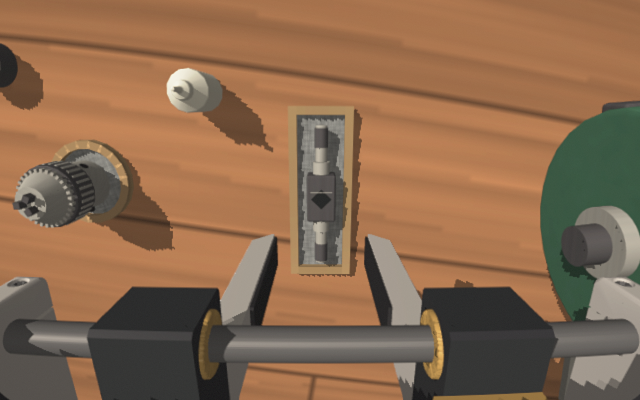

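View pics/top2.png

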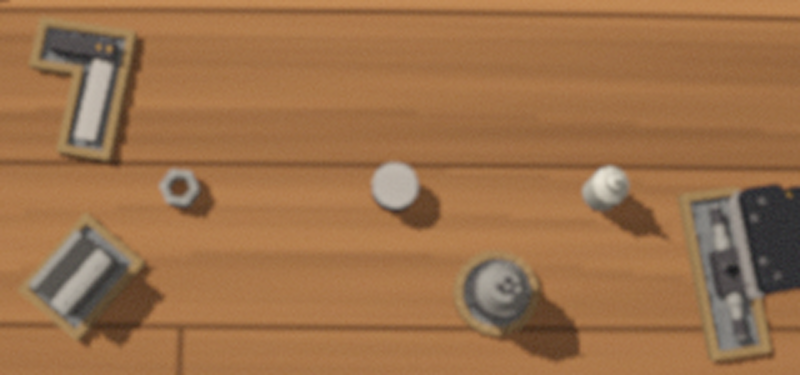

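All four tools are in their trays. The oiler and tin are within 1 mm of where they started, and the gripper is clear at z 151 mm. Handing in.

```bash
python3 - <<'E'
from cell import workorder
print(workorder.sign_off())
E
```

```text
the job is handed in; nothing more can be done
None
```

All four tools are in their trays, placed in the order asked, and the job was handed in at about 42 s. I lowered each one until the force reading showed it touch the felt, about 3 mm above its height on the bench, and only then let go.

Last checks, from the wrist and top cameras:
- **V-block:** groove up and within about 2 mm of the tray's centre.
- **Square:** felt shows all round it inside the lip. The last depth fit on its stock picked up part of the tray lip and was no use, so this rests on the pictures and the touchdown height.
- **Wrench:** centred between the lips of the long tray.
- **Chuck:** upright with its foot inside the lip. The top camera puts it about 4.5 mm off centre, within the 8.5 mm clearance.
- **Oiler and tin:** within 1 mm of where they started.

The wrist and top cameras disagreed by 2–4 mm in y throughout. For most positions I used a value between the two, and corrected the wrench about 2 mm from the wrist view before lowering it.

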